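# Kit the weldment parts into the nest tray

### The job

Kit the parts for the next bracket: put the wide pipe sleeve, the long two-hole tab, the angle clip and the hex nut each into the nest in the kit tray that is shaped for it, the same way up as it lies now and sitting fully down on the nest's plate, with the sleeve over the post. Leave the narrow sleeve and the short one-hole tab where they are; they belong to another job.

Things in the scene. Friction and masses are not known exactly. Their poses are not given: they have to be found in the camera images.
- sleeve: The WIDE pipe sleeve: bare steel tube standing upright on the table, 48 mm outside diameter, 40 mm inside, 45 mm high, about 0.2 kg. Origin at the centre of its underside, z up along its axis.
- tab: The LONG tab: flat steel bar lying flat, 80 mm (x) x 36 mm (y) x 15 mm thick (z), with two 17 mm through holes 48 mm apart along x, about 0.3 kg. Origin at the centre of its underside, z up.
- angle: The angle clip: a steel L section, 50 x 50 mm with 8 mm thick legs, 50 mm long, about 0.3 kg. One leg lies flat, the other stands up along its -y edge. Origin at the centre of the 50 x 50 mm underside, z up; the upright leg runs along x, 50 mm long, its mid-plane at y = -21 mm, its top at z = 50 mm; the flat leg's top is at z = 8 mm.
- nut: The large hex nut: steel, lying flat, 46 mm across flats, 53 mm across corners, 24 mm high, 30 mm hole, about 0.2 kg. Origin at the centre of its underside, z up; two corners lie on its x axis, and one pair of flats faces +y and -y (the others at 60 degrees from it).
- sleeve_narrow: Look-alike, to be left alone: the NARROW pipe sleeve, steel tube standing upright, 34 mm outside diameter, 45 mm high. Origin at the centre of its underside, z up.
- tab_short: Look-alike, to be left alone: the SHORT tab, flat steel bar 54 mm (x) x 36 mm (y) x 15 mm thick with one hole in the middle. Origin at the centre of its underside, z up.
- nest_tab: Grey plastic nest plate, 112 (x) x 92 (y) x 6 mm, fixed in the kit tray. Origin at the centre of its underside, 3 mm above the table, z up; the part sits on its top, 6 mm above the origin. LONG TAB's nest: black stops 6 mm thick, 12 mm high round a pocket of 96 (x) x 52 (y) mm centred on the plate; its +y and -y sides are open for the fingers over the middle 52 mm.
- nest_angle: Grey plastic nest plate, 112 (x) x 92 (y) x 6 mm, fixed in the kit tray. Origin at the centre of its underside, 3 mm above the table, z up; the part sits on its top, 6 mm above the origin. ANGLE CLIP's nest: black stops 6 mm thick, 12 mm high round a square 66 mm pocket in the centre; +y and -y sides open over the middle 46 mm. The upright leg may be at any of the four sides.
- nest_sleeve: Grey plastic nest plate, 112 (x) x 92 (y) x 6 mm, fixed in the shallow aluminium tray (rim 13 mm above the table) two by two with the three other nests, 120 mm apart in x, 100 mm in y, in any order. Origin at the centre of its underside, 3 mm above the table, z up; the part sits on its top, 6 mm above the origin. WIDE SLEEVE's nest: one black post in the centre, 22 mm across, 18 mm high, no stops.
- nest_nut: Grey plastic nest plate, 112 (x) x 92 (y) x 6 mm, fixed in the kit tray. Origin at the centre of its underside, 3 mm above the table, z up; the part sits on its top, 6 mm above the origin. HEX NUT's nest: two black V stops, 6 mm thick, 12 mm high, facing each other along x, that take two opposite corners of the nut (inner points of the Vs at x = +-33.5 mm, 24 mm arms 120 degrees apart); +y and -y sides open for the fingers.
Not all that is in view belongs to the job. Leave any green or red look-alike of the angle alone.

How it is judged:
At the end, for the whole second after the job is handed in: Wide sleeve, long tab, angle clip and hex nut each within 14 mm of its own nest's centre, underside within 3 mm of the nest plate's top, same way up as at the start (within 0.1 rad), at rest; narrow sleeve and short tab upright as before, within 30 mm of where they began (horizontal distance between sleeve and nest_sleeve below 0.014 m and z of sleeve in the frame of nest_sleeve between 0.003 and 0.009 m and angle between each of sleeve, tab, angle, nut, sleeve_narrow, tab_short's own z axis and vertical below 0.1 rad and linear speed of each of sleeve, tab, angle, nut, sleeve_narrow, tab_short below 0.02 m/s and horizontal distance between tab and nest_tab below 0.014 m and z of tab in the frame of nest_tab between 0.003 and 0.009 m and horizontal distance between angle and nest_angle below 0.014 m and z of angle in the frame of nest_angle between 0.003 and 0.009 m and horizontal distance between nut and nest_nut below 0.014 m and z of nut in the frame of nest_nut between 0.003 and 0.009 m and distance of each of sleeve_narrow, tab_short from where it was at the start of the episode below 0.03 m); the robot touches nothing.
It also fails if it takes over 120 s, if anything falls off the work surface, if the arm or the gripper's body presses on something with over 40 N, if the wrist force passes 120 N, or if a joint passes its speed limit or range.

### The arm

A 6-joint arm with a two-finger parallel gripper is mounted at the origin on the work surface. World frame = base frame: x ahead of the robot, y to its left, z up, the work surface at z = 0. Lengths are in m, angles in rad, forces in N, time in s.
With the tool pointing down it reaches from about 0.35 to 0.8 m from the base axis. Payload 7.3 kg.
Tool frame: the origin (TCP) lies at the very end of the fingers, on their centre line; the grasp point (between the pads) lies 19 mm behind it; z points along the fingers, y is the line along which they close (so a half turn about z gives the same grasp; the last joint's range is limited). The gripper opens to 85 mm and grips with 20 to 120 N. Pads are 22 mm wide; open, the fingers measure 114 mm over their backs; the gripper's body (76 mm by 85 mm) begins 54 mm behind the grasp point. The pads swing forward as they close: fully open they stand 13 mm farther back than shut.
Start: joints at [-1.324, 0.342, 1.524, -0, 1.275, -0.146], TCP at [0.201, -0.485, 0.231] pointing down, gripper open.
Joint ranges: [-2.53, 2.53], [-0.77, 2.02], [0.04, 2.7], [-1, 4.14], [0.28, 2.66], [-3.11, 3.11]. Speed limits (rad/s): [2.57, 2.57, 3.14, 3.14, 3.14, 3.14].

### API

Orientations are given as a unit quaternion [w, x, y, z].
In Python, from bench import r gives the robot as it stands. The module is installed in compiled form; this text tells all that it offers.
- The arm moves only by the tool move_arm, never from a script. Its argument "commands" is a list that holds one entry, the list of rows, each a list of 5 numbers: the shift along the tool's x, y, z in cm, then the turn about the tool's z in rad, then the opening, from 0 (shut) to 1 (fully open). In form: [[[dx, dy, dz, roll, grip], ...]]. A call has 1 to 10 rows; each row is the pose to reach, as a shift and turn from the pose commanded when the call began, along the tool's axes at that moment; what a row does not reach only later rows make up. A row lasts 1/10 s, in which the tool goes at most 50 mm and 8.59 degrees, less where a joint would pass 70% of its speed; a pose out of reach is approached as far as the arm can. A call with a gripper value outside its range is refused whole. The fingers move at their own pace and stop on an object; "newtons" is the grip in N (left out, the last holds). Time passes only in rows, so rows that repeat a pose let the fingers close. It gives the time, the measured TCP pose, the force, the opening and the grip force at its end, in the units of the state.
- r.observe(): the state, without advancing time (a new reading comes with each control period).
- r.get_image(name): name is "side" or "top"; returns a dict with "img" (420x560x3 uint8, blue, green, red), "z_map" (420x560 float32, m along the optical axis (not along the pixel's ray), 0 where there is no reading), "mtx" (3x3 intrinsics, pixels), "k1" (the pictures are not rectified: a ray, as slopes to the right and down, at radius r is drawn at 1 + k1 r^2 times it, then the intrinsics apply), "xyz" and "rotation" of the camera in the world. Camera axes: x right, y down, z forward; pixel columns grow to the right and rows downward; lengths in m; the calibration is good to about 2 mm. A picture is of the moment at which its call begins.
- r.sign_off(): hands the job in; it is judged then, once.
Trained networks look in the newest picture that a camera, given by its name, has taken for a name from the list of things; names that differ only in an ending like _2 or _b are one class to them, and where a whole thing is asked for, a point or a joint stands for the part that bears it (a point fixed in the world has none). Each returns a list of dicts, best first, with "confidence" (0 to 1); they miss things now and then, are a little off and sometimes report something else, mostly with a low value. They report only what shows in the picture. A call takes as long as a camera call. They do not tell look-alikes from the thing itself.
- r.regions_of(camera, label): "pixels" (420x560 bool, what is visible of it) and "extent" ([left, top, width, height] in pixels, round what is visible of it).
The state is a dict: "t": time; "joints": joint angles; "dq": joint speeds; "tau": joint torques, N m; "eef_pos": TCP position; "ee_rot": TCP orientation; "contact_force": force on the tool from outside, world axes, zero at the start; "moment": the same for the moment, N m; "finger_gap": finger opening in m; "gripper_force": force on a finger pad.
Only numpy, scipy, OpenCV 4.12 (cv2) and the standard library are available. Lean on these libraries where they do the work, as an engineer would, in place of code of your own. Each camera call takes 0.05 s, during which the arm holds its last target. There are 200 camera calls.

## Working session

There is one attempt and no reset: what is moved stays moved. The work goes in short steps, Python scripts to look and compute and a tool call to move; the robot and the scene stay as the last step left them, time stands still between calls to the robot, and variables do not carry over. Pictures are saved under pics/ and viewed, at most 14 in all, crops included, and the job is handed in when it is done.

Besides the shell and the picture viewer there is one more tool, called after "Request:" as name(argument=value, ...), one argument or row to a line, values as JSON. move_arm: Moves the arm, as the interface text tells. Its arguments: {"type":"object","properties":{"commands":{"type":"array","items":{"type":"array","items":{"type":"array","items":{"type":"number"}}}},"newtons":{"type":"number"}},"required":["commands"]}

```bash
mkdir -p pics; cat > h.py <<'E'
import numpy as np, cv2, pickle
from bench import r
from scipy.spatial.transform import Rotation as R
def rot(c):
    a=np.array(c["rotation"],float)
    return a if a.shape==(3,3) else R.from_quat(np.r_[a[1:],a[0]]).as_matrix()
def cloud(c):
    """world xyz per pixel, nan without depth"""
    h,w=c["z_map"].shape; K=np.array(c["mtx"]); k=float(np.ravel(c["k1"])[0])
    u,v=np.meshgrid(np.arange(w),np.arange(h))
    d=np.stack([(u-K[0,2])/K[0,0],(v-K[1,2])/K[1,1]],-1); s=d.copy()
    for _ in range(10): s=d/(1+k*(s**2).sum(-1,keepdims=True))
    z=np.where(c["z_map"]>0,c["z_map"],np.nan)
    p=np.concatenate([s,np.ones((h,w,1))],-1)*z[...,None]
    return p@rot(c).T+np.array(c["xyz"])
E
python3 - <<'E'
from h import *
for n in("top","side"):
    c=r.get_image(n); cv2.imwrite(f"pics/{n}0.png",c["img"]); print(n,c["xyz"],c["rotation"],c["mtx"],c["k1"])
    P=cloud(c); np.save(n+"0.npy",P)
    for l in "sleeve tab angle nut sleeve_narrow tab_short nest_tab nest_angle nest_sleeve nest_nut".split():
        for g in r.regions_of(n,l)[:4]:
            p=P[g["pixels"]]; print(l,round(g["confidence"],2),g["extent"],np.nanmedian(p,0).round(3),np.nanpercentile(p[:,2],95).round(3))
o=r.observe();print(o)
E
```

```text
top [ 0.3426033  -0.00857943  1.09883269] [ 0.05423652 -0.69615731  0.71267514 -0.06721266] [[453.76144448   0.         285.56940894]
 [  0.         453.76144448 211.77586733]
 [  0.           0.           1.        ]] 0.006586240452490799
sleeve 0.64 [301.3, 187.0, 22.2, 22.7] [ 0.55  -0.09   0.035] 0.046
tab 0.85 [283.9, 235.3, 30.6, 36.5] [ 0.43  -0.061  0.014] 0.018
tab 0.66 [289.0, 136.3, 24.0, 22.3] [ 0.692 -0.074  0.009] 0.05
angle 0.87 [178.2, 134.5, 25.2, 26.0] [0.687 0.197 0.011] 0.05
angle 0.77 [329.2, 288.5, 31.5, 26.2] [ 0.315 -0.164  0.009] 0.05
angle 0.73 [222.5, 133.5, 23.8, 25.1] [0.694 0.089 0.008] 0.05
angle 0.68 [255.5, 157.6, 26.7, 29.7] [0.628 0.01  0.009] 0.05
nut 0.51 [399.6, 241.2, 23.4, 22.6] [ 0.428 -0.33   0.023] 0.027
sleeve_narrow 0.61 [288.3, 134.3, 25.1, 26.0] [ 0.692 -0.073  0.009] 0.05
sleeve_narrow 0.51 [353.8, 248.1, 13.9, 19.3] [ 0.423 -0.205  0.025] 0.046
tab_short 0.62 [333.4, 145.0, 25.2, 18.7] [ 0.672 -0.181  0.014] 0.018
tab_short 0.42 [181.0, 230.8, 44.4, 52.5] [0.433 0.178 0.008] 0.018
nest_tab 0.78 [171.6, 180.9, 41.0, 53.1] [0.551 0.197 0
[... 1384 characters left out ...]
85 0.01 ] 0.02
{'t': 1.1, 'joints': array([-1.32400126e+00,  3.41990471e-01,  1.52409147e+00, -6.02037391e-06,
        1.27539169e+00, -1.45990233e-01]), 'dq': array([ 0.00047003,  0.00154477, -0.00018913, -0.00011476, -0.00085956,
       -0.00103304]), 'tau': array([-1.01869897e-03, -4.33579767e+01, -2.46274692e+01, -1.93977785e-04,
        1.81291302e-04,  4.01481216e-06]), 'eef_pos': array([ 0.20098034, -0.48503387,  0.23132944]), 'ee_rot': array([5.95800632e-05, 9.80776697e-01, 1.95133460e-01, 1.22011663e-07]), 'contact_force': array([-0.54650195,  0.82078908, -0.06429642]), 'moment': array([-0.00879215, -0.02290901, -0.01803009]), 'gripper_force': 0.0, 'finger_gap': 0.08530895746791388}
```

View images.

```bash
python3 - <<'E'
import cv2
a=cv2.imread("pics/top0.png")[100:340,100:440]
cv2.imwrite("pics/top1.png",cv2.resize(a,None,fx=2.35,fy=2.35,interpolation=cv2.INTER_CUBIC))
a=cv2.imread("pics/side0.png")[110:410,100:500]
cv2.imwrite("pics/side1.png",cv2.resize(a,None,fx=2,fy=2,interpolation=cv2.INTER_CUBIC))
E
```

```text
(no output)
```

View pics/top1.png

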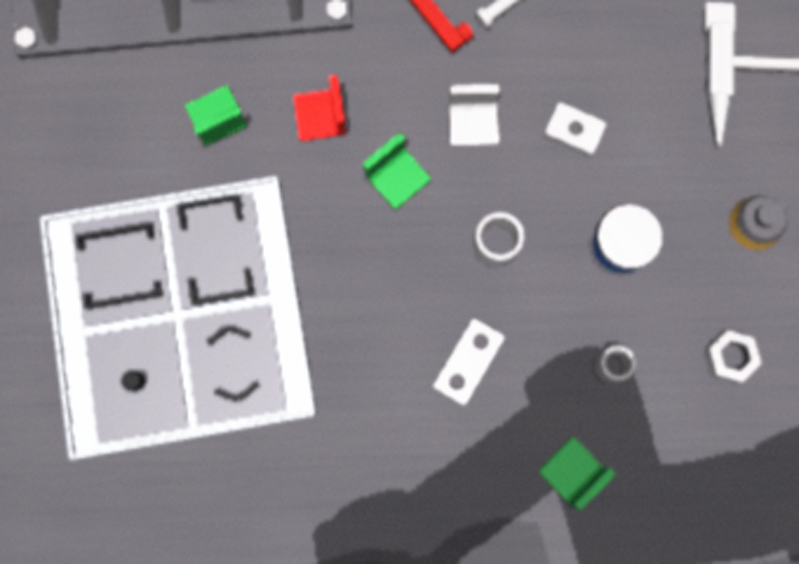

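View pics/side1.png

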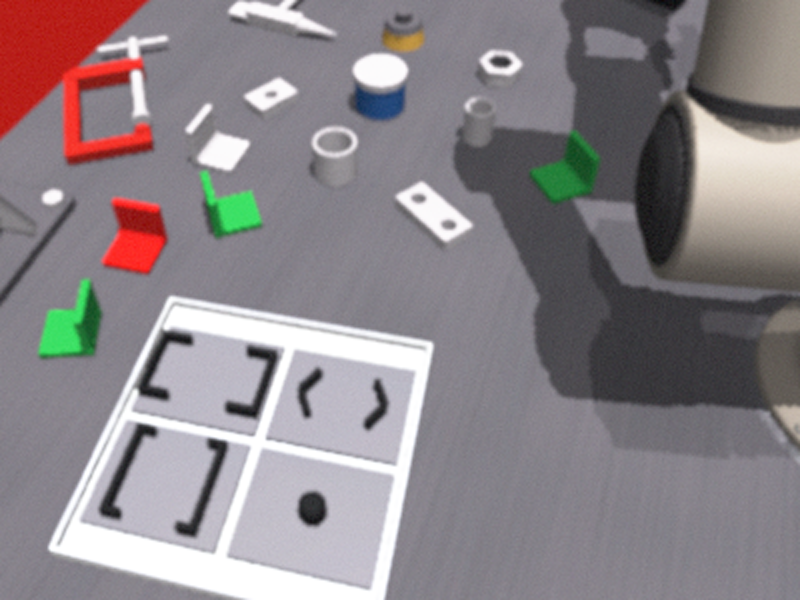

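Candidates in full-picture pixels:
- Steel angle: (302,149). The green ones at (191,148), (269,173) and (346,301) and the red one at (236,148) are to be left alone.
- Wide sleeve: (313,201). The narrow sleeve is at (363,254) and the can at (367,201).
- Long two-hole tab: (300,253). The short tab is at (345,154).
- Nut: (413,252). The jar at (425,194) could be mistaken for it.
- Nests: tab upper right, angle upper left, sleeve post lower left, nut V stops lower right.

Next I measure poses and check with a crop.

```bash
cat >> h.py <<'E'
def atheight(c,px,z):
    """world xy of pixels (u,v) intersected with plane z"""
    K=np.array(c["mtx"]); k=float(np.ravel(c["k1"])[0])
    d=(np.asarray(px,float)-K[:2,2])/K[0,0]; s=d.copy()
    for _ in range(10): s=d/(1+k*(s**2).sum(-1,keepdims=True))
    w=np.c_[s,np.ones(len(s))]@rot(c).T; o=np.array(c["xyz"])
    return (o+w*((z-o[2])/w[:,2:]))[:,:2]
def to(x,y,z,h):
    """row for move_arm to reach TCP xyz (m) with tool-x heading h (mod pi)"""
    o=r.observe(); p=o["eef_pos"]; w,a,b,d=o["ee_rot"]; M=R.from_quat([a,b,d,w]).as_matrix()
    s=M.T@(np.array([x,y,z])-p)*100; cur=np.arctan2(M[1,0],M[0,0]); q=o["joints"]
    out=[]
    q1=np.arctan2(y,x)
    for n in range(-3,4):
        hh=h+n*np.pi; q6=q1-hh+np.pi/2
        if abs(q6)<2.9: out.append((round(hh,3),round(q6,2),round(cur-hh,3)))
    print("pos",p.round(4),"head",round(cur,3),"row",s.round(2),"(head,q6,roll):",out)
E
python3 - <<'E'
from h import *
C={n:r.get_image(n) for n in("top","side")}
hts=dict(sleeve=.045,tab=.015,angle=.008,nut=.024,sleeve_narrow=.045,tab_short=.015)
seed={"sleeve":(.55,-.09),"tab":(.43,-.061),"angle":(.692,-.074),"nut":(.428,-.33),"sleeve_narrow":(.42,-.2),"tab_short":(.67,-.18)}
for n,c in C.items():
    P=cloud(c); H=P[...,2]
    for k,s in seed.items():
        z=hts[k]; near=np.hypot(P[...,0]-s[0],P[...,1]-s[1])<.06
        lo,hi=z-.004,z+.005
        if k=="sleeve": near=np.hypot(P[...,0]-s[0],P[...,1]-s[1])<.05
        if k=="angle": lo,hi=.004,.06
        m=near&(H>lo)&(H<hi)
        v,u=np.nonzero(m)
        if k=="angle":
            X=P[m][:,:2]; up=P[m][:,2]>.035; print(n,"angle leg pts",up.sum(),np.median(X[up],0).round(4),cv2.minAreaRect(X[up].astype(np.float32)*1000), "all",cv2.minAreaRect(X[P[m][:,2]<.014].astype(np.float32)*1000)); continue
        X=atheight(c,np.c_[u,v],z)
        rect=cv2.minAreaRect(X.astype(np.float32)*1000)
        print(n,k,len(X),[np.round(a,1) for a in rect], "circ",[np.round(a,1) for a in cv2.minEnclosingCircle(X.astype(np.float32)*1000)])
    g=c["img"].max(2); cs={}
    for k,s,z in (("tab",(.551,.197),.021),("angle",(.536,.295),.021),("sleeve",(.417,.276),.027),("nut",(.432,.179),.021)):
        m=(np.hypot(P[...,0]-s[0],P[...,1]-s[1])<.07)&(g<75)
        v,u=np.nonzero(m); X=atheight(c,np.c_[u,v],z)
        rect=cv2.minAreaRect(X.astype(np.float32)*1000)
        print(n,"nest",k,len(X),X.mean(0).round(4),[np.round(a,1) for a in rect]); cs[k]=np.array(rect[0])/1000
    print("x",cs["tab"]-cs["nut"],cs["angle"]-cs["sleeve"],"y",cs["angle"]-cs["tab"],cs["sleeve"]-cs["nut"])
a=C["top"]["img"][125:275,270:440]; cv2.imwrite("pics/crop.png",cv2.resize(a,None,fx=4,fy=4,interpolation=cv2.INTER_CUBIC))
E
```

```text
top sleeve 97 [array([553.6, -94.9]), array([45.1, 46. ]), np.float64(88.2)] circ [array([552.8, -93.9]), np.float64(23.9)]
top tab 400 [array([429.8, -60.6]), array([35.9, 79.8]), np.float64(57.9)] circ [array([430.3, -60.5]), np.float64(43.2)]
top angle leg pts 101 [ 0.7045 -0.072 ] ((705.7986450195312, -73.61975860595703), (9.904244422912598, 47.0141487121582), 0.5340068340301514) all ((695.477294921875, -74.20735168457031), (99.19452667236328, 84.91485595703125), 68.06239318847656)
top nut 202 [array([ 428.3, -329.6]), array([49.6, 46.4]), np.float64(12.2)] circ [array([ 428.9, -330.3]), np.float64(26.0)]
top sleeve_narrow 64 [array([ 421.8, -206.7]), array([30.8, 31.8]), np.float64(42.8)] circ [array([ 421.8, -206.7]), np.float64(16.9)]
top tab_short 264 [array([ 673.5, -181.1]), array([53.3, 37.2]), np.float64(61.6)] circ [array([ 672.5, -181.2]), np.float64(31.5)]
top nest tab 81 [0.5541 0.2061] [array([546.9, 212.6]), array([102.2,  95.5]), np.float64(8.9)]
top nest angle 104 [0.5374 0.297 ] [array([534.8, 293.9]), array([74.1, 76.2]), np.float64(9.1)]
top nest sleeve 52 [0.4
[... 962 characters left out ...]
), np.float64(16.0)] circ [array([ 421.8, -203.4]), np.float64(19.5)]
side tab_short 243 [array([ 673.5, -179. ]), array([59.2, 42.8]), np.float64(63.4)] circ [array([ 671.7, -178.4]), np.float64(34.7)]
side nest tab 398 [0.5504 0.2033] [array([547.4, 216.1]), array([107.6,  93.7]), np.float64(8.9)]
side nest angle 427 [0.5346 0.302 ] [array([535.9, 285.2]), array([ 77.1, 106.8]), np.float64(8.8)]
side nest sleeve 155 [0.4153 0.2833] [array([414.8, 283. ]), array([17.9, 22.2]), np.float64(24.2)]
side nest nut 184 [0.444 0.185] [array([447.9, 185.7]), array([106. ,  43.6]), np.float64(8.6)]
x [0.09957004 0.03042744] [0.12106662 0.00217999] y [-0.01158209  0.06903801] [-0.03307867  0.09728546]
```

View pics/crop.png

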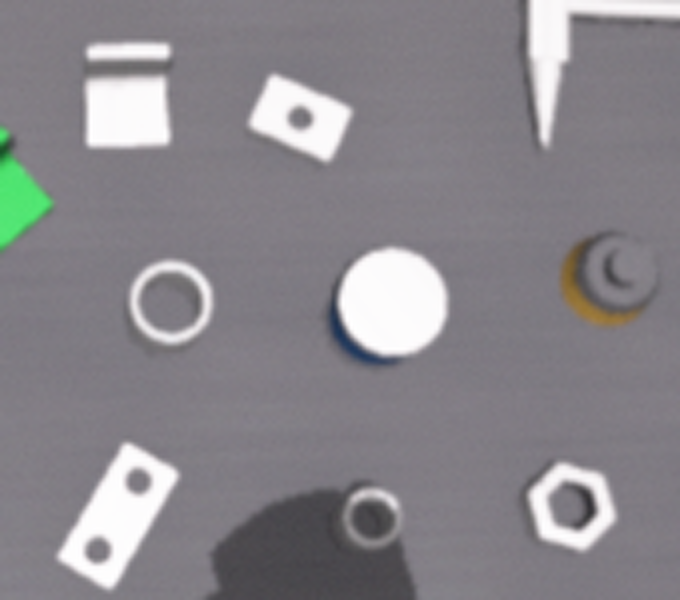

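The crop shows the steel angle (127,95), wide sleeve (171,302), long tab (118,515), narrow sleeve (371,517), short tab (300,118) and nut (571,505), so the choices hold. I start with the nut.

```bash
python3 - <<'E'
from h import *
to(.428,-.328,.10,.205); to(.428,-.328,.008,.205)
E
```

```text
pos [ 0.201  -0.485   0.2313] head 0.393 row [26.98 -5.82 13.13] (head,q6,roll): [(0.205, np.float64(0.71), np.float64(0.188)), (3.347, np.float64(-2.43), np.float64(-2.954))]
pos [ 0.201  -0.485   0.2313] head 0.393 row [26.98 -5.82 22.33] (head,q6,roll): [(0.205, np.float64(0.71), np.float64(0.188)), (3.347, np.float64(-2.43), np.float64(-2.954))]
```

Request:
move_arm(
  commands=[
    [[9,-2,5,0.06,0.85],[18,-4,9,0.13,0.85],[27,-5.8,13,0.188,0.85],[27,-5.8,13,0.188,0.85],[27,-5.8,13,0.188,0.85],[27,-5.8,13,0.188,0.85],[27,-5.8,17,0.188,0.85],[27,-5.8,20,0.188,0.85],[27,-5.8,22,0.188,0.85],[27,-5.8,22,0.188,0.85]],
  ],
  newtons=50,
)

```text
t: 2.2
eef_pos: [0.427, -0.3265, 0.0086]
ee_rot: [-0.002, 0.995, 0.102, -0.002]
contact_force: [-0.5, 0.4, 0.9]
finger_gap: 0.0726
gripper_force: 0.0
```

Request:
move_arm(
  commands=[
    [[0,0,0,0,0.4],[0,0,0,0,0.3],[0,0,0,0,0.2],[0,0,0,0,0.2],[0,0,0,0,0.2],[0,0,-1,0,0.2],[0,0,-4,0,0.2],[0,0,-8,0,0.2],[0,0,-9,0,0.2]],
  ],
)

```text
t: 3.1
eef_pos: [0.4297, -0.3297, 0.1058]
ee_rot: [0.003, 0.995, 0.102, 0.002]
contact_force: [0.6, -0.6, -2.3]
finger_gap: 0.0443
gripper_force: 51.9
```

```bash
python3 - <<'E'
from h import *
print(r.observe()["eef_pos"])
ns={}
for n in("top","side"):
    c=r.get_image(n); P=cloud(c); U=np.zeros((420,560),bool); H=P[...,2]
    for l in "nest_tab nest_angle nest_sleeve nest_nut".split():
        g=r.regions_of(n,l)[0]; m=g["pixels"]; U|=m
        v,u=np.nonzero(m); print(n,l,round(g["confidence"],2),[np.round(a,1) for a in cv2.minAreaRect(atheight(c,np.c_[u,v],.009).astype(np.float32)*1000)])
    v,u=np.nonzero(U); print(n,"all",[np.round(a,1) for a in cv2.minAreaRect(atheight(c,np.c_[u,v],.009).astype(np.float32)*1000)])
    for k,s in (("tab",(.551,.2)),("angle",(.536,.3)),("sleeve",(.417,.277)),("nut",(.432,.183))):
        m=(np.hypot(P[...,0]-s[0],P[...,1]-s[1])<.066)&(c["img"].max(2)<95)&(H>.0165)&(H<.04); X=P[m][:,:2]
        if len(X)>5: print(n,k,len(X),X.mean(0).round(4),[np.round(a,1) for a in cv2.minAreaRect(X.astype(np.float32)*1000)])
    cv2.imwrite(f"pics/{n}2.png",c["img"])
E
```

```text
[ 0.42972696 -0.32965939  0.10584389]
top nest_tab 0.59 [array([551.6, 197. ]), array([114.4,  92.4]), np.float64(8.9)]
top nest_angle 0.57 [array([535.6, 294.8]), array([113.3,  97. ]), np.float64(7.6)]
top nest_sleeve 0.74 [array([418.3, 276.4]), array([111.7,  92.3]), np.float64(8.8)]
top nest_nut 0.57 [array([ 422.7, -209.6]), array([30.7, 39.3]), np.float64(23.8)]
top all [array([501.8,  59. ]), array([240.6, 560.2]), np.float64(5.3)]
top tab 125 [0.5446 0.1997] [array([547.4, 211.8]), array([103.9,  93.8]), np.float64(9.2)]
top angle 146 [0.5337 0.2949] [array([535.5, 294.9]), array([77., 76.]), np.float64(8.0)]
top sleeve 62 [0.417  0.2753] [array([417.2, 276.5]), array([19.1, 16.4]), np.float64(89.7)]
top nut 47 [0.4356 0.1787] [array([432.9, 176.6]), array([72.5, 38. ]), np.float64(10.9)]
side nest_tab 0.56 [array([552.2, 199.8]), array([117.6,  95.6]), np.float64(9.4)]
side nest_angle 0.61 [array([535. , 299.1]), array([114.5,  94.6]), np.float64(9.0)]
side nest_sleeve 0.97 [array([416.8, 280.2]), array([112.8,  93.6]), np.float64(9.1)]
side nest_nut 0.71 [array([432.5, 181.3]), array([114.4,  95.6]), np.float64(7.7)]
side all [array([484.9, 239.6]), array([237.5, 195.9]), np.float64(9.3)]
side tab 372 [0.5493 0.2024] [array([550.7, 200.4]), array([107.6,  63.2]), np.float64(9.0)]
side angle 429 [0.5353 0.3014] [array([534.7, 298.7]), array([77.3, 76.3]), np.float64(8.6)]
side sleeve 151 [0.4157 0.2816] [array([416. , 280.4]), array([18.2, 17.4]), np.float64(22.6)]
side nut 154 [0.4318 0.183 ] [array([432.4, 182.3]), array([74.1, 41.7]), np.float64(8.5)]
```

```bash
python3 - <<'E'
from h import *
to(.4326,.1795,.1058,.157)
E
```

```text
pos [ 0.4279 -0.3278  0.1003] head 0.205 row [ 10.78 -49.57  -0.49] (head,q6,roll): [(0.157, np.float64(1.81), np.float64(0.048)), (3.299, np.float64(-1.33), np.float64(-3.094))]
```

Request:
move_arm(
  commands=[
    [[1,-5,-2,0.005,0.2],[2.2,-10,-4,0.01,0.2],[3.3,-15,-4,0.015,0.2],[4.3,-20,-4,0.02,0.2],[5.4,-25,-4,0.025,0.2],[6.5,-30,-4,0.03,0.2],[7.6,-35,-4,0.035,0.2],[8.7,-40,-4,0.04,0.2],[9.8,-45,-3,0.048,0.2],[10.8,-49.4,-2,0.048,0.2]],
  ],
)

```text
t: 4.6
eef_pos: [0.4333, 0.1655, 0.1241]
ee_rot: [0.0, 0.997, 0.078, 0.001]
contact_force: [1.1, 0.2, -2.8]
finger_gap: 0.0442
gripper_force: 52.2
```

Request:
move_arm(
  commands=[
    [[0,0,0,0,0.2],[0,0,0,0,0.2],[0,0,0,0,0.2],[0,0,0,0,0.2]],
  ],
)

```text
t: 5.0
eef_pos: [0.4336, 0.1622, 0.1242]
ee_rot: [0.0, 0.997, 0.077, 0.0]
contact_force: [-0.6, 0.2, -1.8]
finger_gap: 0.0442
gripper_force: 52.3
```

```bash
python3 - <<'E'
from h import *
to(.4326,.1795,.018,.157); print(r.observe()["finger_gap"])
c=r.get_image("side"); cv2.imwrite("pics/s3.png",cv2.resize(c["img"][200:420,100:400],None,fx=2.5,fy=2.5))
P=cloud(c)
for n in ("side",):
  for g in r.regions_of(n,"nut")[:2]: print(g["confidence"],g["extent"],np.nanmedian(P[g["pixels"]],0))
E
```

```text
pos [0.4336 0.1622 0.1242] head 0.155 row [ 0.17 -1.73 10.62] (head,q6,roll): [(0.157, np.float64(1.81), np.float64(-0.002)), (3.299, np.float64(-1.33), np.float64(-3.144))]
0.04415077198769868
0.69 [262.5, 245.5, 31.3, 31.4] [0.41667809 0.16371893 0.1317095 ]
```

View pics/s3.png

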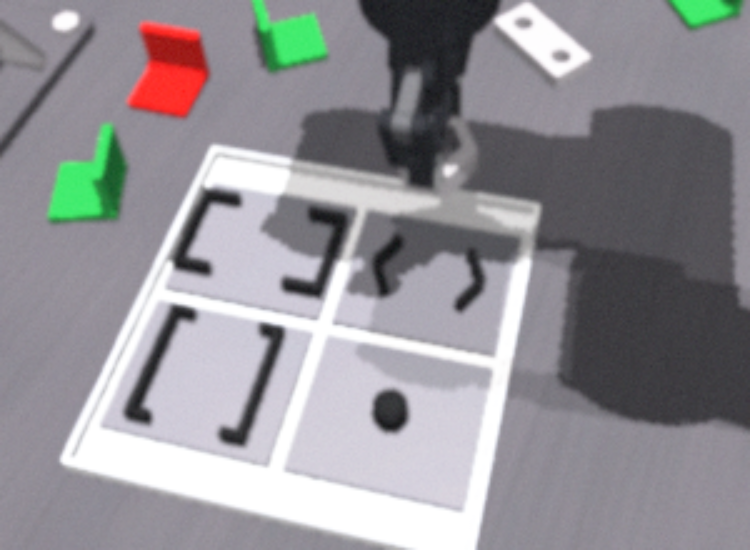

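The nut is held, above and just short of the V nest, so I shift, lower and release it.

Request:
move_arm(
  commands=[
    [[0.1,-1.7,2,0,0.2],[0.1,-1.7,5,0,0.2],[0.1,-1.7,8,0,0.2],[0.1,-1.7,9.5,0,0.2],[0.1,-1.7,10.2,0,0.2],[0.1,-1.7,10.6,0,0.2],[0.1,-1.7,10.6,0,0.2],[0.1,-1.7,10.6,0,0.2]],
  ],
)

```text
t: 5.9
eef_pos: [0.4308, 0.1793, 0.0219]
ee_rot: [0.0, 0.997, 0.078, -0.0]
contact_force: [-15.5, -5.5, 41.8]
finger_gap: 0.0442
gripper_force: 57.1
```

Request:
move_arm(
  commands=[
    [[0,0,0,0,0.6],[0,0,0,0,0.7],[0,0,0,0,0.75],[0,0,-1,0,0.75],[0,0,-4,0,0.75],[0,0,-8,0,0.75],[0,0,-11,0,0.75],[0,0,-11,0,0.75]],
  ],
)

```text
t: 6.7
eef_pos: [0.4342, 0.181, 0.1325]
ee_rot: [-0.001, 0.997, 0.078, 0.004]
contact_force: [-0.2, -0.4, -0.0]
finger_gap: 0.064
gripper_force: 0.0
```

```bash
python3 - <<'E'
from h import *
# tab x axis heading from measured rect: width 36 at 58deg, so long axis 58+90=148deg
h=np.radians(148)
to(.4295,-.0597,.12,h); to(.4295,-.0597,.004,h)
E
```

```text
pos [0.4342 0.181  0.1325] head 0.157 row [-4.23 23.7   1.2 ] (head,q6,roll): [(np.float64(-0.559), np.float64(1.99), np.float64(0.715)), (np.float64(2.583), np.float64(-1.15), np.float64(-2.426))]
pos [0.4342 0.181  0.1325] head 0.157 row [-4.33 23.7  12.8 ] (head,q6,roll): [(np.float64(-0.559), np.float64(1.99), np.float64(0.715)), (np.float64(2.583), np.float64(-1.15), np.float64(-2.426))]
```

```bash
python3 - <<'E'
from h import *
ims=[]
for n in ("top","side"):
  c=r.get_image(n); P=cloud(c)
  s=P[...,:2]-np.array([.4326,.1795]); H=P[...,2]
  m=(np.hypot(s[...,0],s[...,1])<.05)&(H>.027)&(H<.05)&(c["img"].max(2)>110)
  v,u=np.nonzero(m); X=atheight(c,np.c_[u,v],.033)
  print(n,m.sum(),np.percentile(H[m],[10,50,90]).round(4),[np.round(a,1) for a in cv2.minAreaRect(X.astype(np.float32)*1000)],cv2.minEnclosingCircle(X.astype(np.float32)*1000))
  v0,u0=(220,170) if n=="top" else (265,220)
  ims.append(cv2.resize(c["img"][v0:v0+90,u0:u0+100],(400,360),interpolation=cv2.INTER_CUBIC))
cv2.imwrite("pics/n4.png",np.hstack(ims))
E
```

```text
top 83 [0.0298 0.0322 0.0345] [array([419.5, 170.3]), array([21.7, 39.3]), np.float64(29.4)] ((422.399658203125, 171.94943237304688), 19.725797653198242)
side 376 [0.0309 0.0331 0.0345] [array([429.5, 181.2]), array([46.5, 54.1]), np.float64(40.4)] ((429.881103515625, 181.63604736328125), 27.13325309753418)
```

View pics/n4.png

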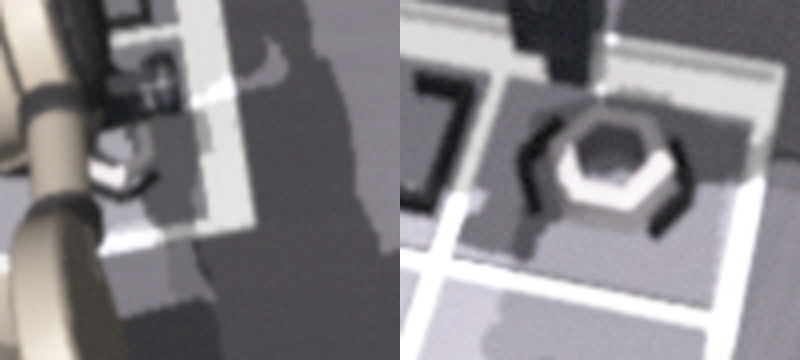

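In the right half of the picture the nut sits between both V stops (around (615,160)). Its top is at 33 mm and its centre 3 mm off, so it is seated. The tab is next.

Request:
move_arm(
  commands=[
    [[-0.7,4.5,0,0.1,0.75],[-1.5,9,0,0.24,0.75],[-2.3,13.5,0,0.38,0.75],[-3.2,18,0,0.52,0.75],[-4,22.5,1,0.65,0.75],[-4.2,23.7,3,0.715,0.75],[-4.2,23.7,6,0.715,0.75],[-4.2,23.7,9,0.715,0.75],[-4.2,23.7,9,0.715,0.75],[-4.2,23.7,9,0.715,0.75]],
  ],
)

```text
t: 7.8
eef_pos: [0.4264, -0.0601, 0.0376]
ee_rot: [-0.0, 0.961, -0.275, -0.002]
contact_force: [-0.3, 0.6, 1.1]
finger_gap: 0.064
gripper_force: 0.0
```

```bash
python3 - <<'E'
from h import *
to(.4295,-.0597,.004,np.radians(-32))
c=r.get_image("side"); P=cloud(c)
for g in r.regions_of("side","tab")[:1]: print(g["confidence"],g["extent"],np.nanmedian(P[g["pixels"]],0))
E
```

```text
pos [ 0.4264 -0.0601  0.0376] head -0.558 row [ 0.26 -0.2   3.36] (head,q6,roll): [(np.float64(-0.559), np.float64(1.99), np.float64(0.0)), (np.float64(2.583), np.float64(-1.15), np.float64(-3.141))]
0.89 [298.7, 206.7, 34.7, 27.2] [ 0.41992965 -0.05220811  0.01511163]
```

Request:
move_arm(
  commands=[
    [[0.3,-0.2,1.5,0,0.75],[0.3,-0.2,2.5,0,0.75],[0.3,-0.2,3.2,0,0.75],[0.3,-0.2,3.2,0,0.75],[0.3,-0.2,3.2,0,0.75]],
  ],
)

```text
t: 8.4
eef_pos: [0.4308, -0.0602, 0.0064]
ee_rot: [0.0, 0.961, -0.275, 0.0]
contact_force: [0.8, -0.4, 0.4]
finger_gap: 0.0638
gripper_force: 0.0
```

Request:
move_arm(
  commands=[
    [[0,0,0,0,0.4],[0,0,0,0,0.2],[0,0,0,0,0.1],[0,0,0,0,0.1],[0,0,0,0,0.1],[0,0,0,0,0.1]],
  ],
)

```text
t: 9.0
eef_pos: [0.431, -0.0602, 0.0068]
ee_rot: [0.0, 0.961, -0.276, 0.0]
contact_force: [-0.6, 1.6, 5.9]
finger_gap: 0.0344
gripper_force: 49.7
```

Request:
move_arm(
  commands=[
    [[0,0,-1,0,0.1],[0,0,-5,0,0.1],[0,0,-9.5,0,0.1],[0,0,-9.5,0,0.1],[0,0,-9.5,0,0.1]],
  ],
)

```text
t: 9.5
eef_pos: [0.431, -0.0603, 0.102]
ee_rot: [0.0, 0.961, -0.275, 0.001]
contact_force: [0.8, 0.5, -2.6]
finger_gap: 0.0346
gripper_force: 51.1
```

```bash
python3 - <<'E'
from h import *
to(.552,.1985,.10,.157); print(r.observe()["finger_gap"])
E
```

```text
pos [ 0.431  -0.0603  0.102 ] head -0.558 row [ -3.44 -28.36   0.21] (head,q6,roll): [(0.157, np.float64(1.76), np.float64(-0.715)), (3.299, np.float64(-1.38), np.float64(-3.857))]
0.03461197295533508
```

Request:
move_arm(
  commands=[
    [[-0.5,-4.5,0,-0.1,0.1],[-1.1,-9,0,-0.24,0.1],[-1.7,-13.5,0,-0.38,0.1],[-2.2,-18,0,-0.52,0.1],[-2.8,-23,0,-0.65,0.1],[-3.4,-28.3,0,-0.715,0.1],[-3.4,-28.3,0,-0.715,0.1],[-3.4,-28.3,0,-0.715,0.1],[-3.4,-28.3,0,-0.715,0.1],[-3.4,-28.3,0,-0.715,0.1]],
  ],
)

```text
t: 10.5
eef_pos: [0.551, 0.1965, 0.1004]
ee_rot: [0.0, 0.997, 0.077, -0.001]
contact_force: [0.3, -0.2, -1.3]
finger_gap: 0.0342
gripper_force: 51.3
```

```bash
python3 - <<'E'
from h import *
to(.552,.1985,.017,.157); print(r.observe()["finger_gap"])
E
```

```text
pos [0.551  0.1965 0.1004] head 0.155 row [ 0.15 -0.19  8.34] (head,q6,roll): [(0.157, np.float64(1.76), np.float64(-0.002)), (3.299, np.float64(-1.38), np.float64(-3.144))]
0.03421149512021075
```

Request:
move_arm(
  commands=[
    [[0.1,-0.2,3,0,0.1],[0.1,-0.2,6,0,0.1],[0.1,-0.2,7.5,0,0.1],[0.1,-0.2,8,0,0.1],[0.1,-0.2,8.2,0,0.1],[0.1,-0.2,8.2,0,0.1],[0.1,-0.2,8.2,0,0.1]],
  ],
)

```text
t: 11.2
eef_pos: [0.5532, 0.1999, 0.0202]
ee_rot: [-0.0, 0.997, 0.078, 0.001]
contact_force: [0.2, -0.1, -2.5]
finger_gap: 0.0339
gripper_force: 51.2
```

Request:
move_arm(
  commands=[
    [[0,0,0,0,0.55],[0,0,0,0,0.6],[0,0,0,0,0.6],[0,0,-1,0,0.6],[0,0,-4,0,0.6],[0,0,-8,0,0.7],[0,0,-11,0,0.8],[0,0,-11,0,0.8],[0,0,-11,0,0.8]],
  ],
)

```text
t: 12.1
eef_pos: [0.5527, 0.2001, 0.1303]
ee_rot: [-0.0, 0.997, 0.078, 0.001]
contact_force: [0.0, -0.3, -0.9]
finger_gap: 0.0683
gripper_force: 0.0
```

```bash
python3 - <<'E'
from h import *
to(.553,-.0935,.12,0); to(.553,-.0935,.12,-.6)
E
```

```text
pos [0.5527 0.2001 0.1303] head 0.157 row [-4.56 29.    1.02] (head,q6,roll): [(0.0, np.float64(1.4), np.float64(0.157)), (3.142, np.float64(-1.74), np.float64(-2.985))]
pos [0.5527 0.2001 0.1303] head 0.157 row [-4.56 29.    1.02] (head,q6,roll): [(-0.6, np.float64(2.0), np.float64(0.757)), (2.542, np.float64(-1.14), np.float64(-2.385))]
```

Request:
move_arm(
  commands=[
    [[-0.7,4.5,0,0.03,0.8],[-1.4,9,0,0.06,0.8],[-2.1,13.5,0,0.09,0.8],[-2.8,18,0,0.12,0.8],[-3.6,23,0,0.157,0.8],[-4.3,27.5,0,0.157,0.8],[-4.5,29,2,0.157,0.8],[-4.5,29,5,0.157,0.8],[-4.5,29,5,0.157,0.8],[-4.5,29,5,0.157,0.8]],
  ],
)

```text
t: 13.1
eef_pos: [0.5525, -0.093, 0.0783]
ee_rot: [-0.0, 1.0, -0.0, -0.001]
contact_force: [-0.3, -0.1, 0.4]
finger_gap: 0.0678
gripper_force: 0.0
```

```bash
python3 - <<'E'
from h import *
to(.553,-.0935,.012,0)
for n in ("side","top"):
  c=r.get_image(n); P=cloud(c); H=P[...,2]; s=P[...,:2]-np.array([.552,.1985])
  m=(abs(s[...,0])<.055)&(abs(s[...,1])<.045)&(H>.0185)&(H<.035)&(c["img"].max(2)>110)
  v,u=np.nonzero(m); X=atheight(c,np.c_[u,v],.024)
  if len(X)>5: print(n,"tab",m.sum(),np.percentile(H[m],[10,50,90]).round(4),[np.round(a,1) for a in cv2.minAreaRect(X.astype(np.float32)*1000)])
  if n=="side": im=cv2.resize(c["img"][150:390,100:400],None,fx=2.4,fy=2.4,interpolation=cv2.INTER_CUBIC)
cv2.imwrite("pics/s5.png",im)
E
```

```text
pos [ 0.5525 -0.093   0.0783] head -0.0 row [0.07 0.05 6.63] (head,q6,roll): [(0.0, np.float64(1.4), np.float64(-0.0)), (3.142, np.float64(-1.74), np.float64(-3.142))]
side tab 892 [0.0213 0.0243 0.0257] [array([550.4, 200.3]), array([107.7,  64.5]), np.float64(8.8)]
top tab 473 [0.0201 0.023  0.026 ] [array([553. , 197.5]), array([103.2,  61.7]), np.float64(8.8)]
```

View pics/s5.png

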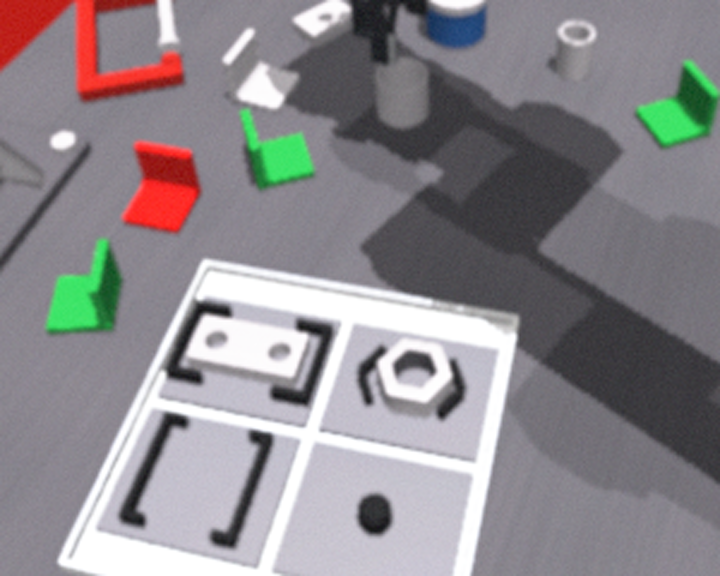

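The tab (250,350) lies inside its stops with its top at 24 mm, and the nut (415,375) is in its V. The gripper stands over the wide sleeve (403,95), so I descend and grip.

Request:
move_arm(
  commands=[
    [[0.1,0.1,3,0,0.8],[0.1,0.1,5,0,0.8],[0.1,0.1,6.4,0,0.8],[0.1,0.1,6.4,0,0.8],[0.1,0.1,6.4,0,0.4],[0.1,0.1,6.4,0,0.2],[0.1,0.1,6.4,0,0.2],[0.1,0.1,6.4,0,0.2],[0.1,0.1,6.4,0,0.2],[0.1,0.1,6.4,0,0.2]],
  ],
)

```text
t: 14.2
eef_pos: [0.5554, -0.0946, 0.0167]
ee_rot: [0.0, 1.0, -0.0, 0.001]
contact_force: [-0.2, 2.4, 6.5]
finger_gap: 0.0464
gripper_force: 52.0
```

Request:
move_arm(
  commands=[
    [[0,0,-1,0,0.2],[0,0,-5,0,0.2],[0,0,-9.5,0,0.2],[0,0,-9.5,0,0.2],[0,0,-9.5,0,0.2]],
  ],
)

```text
t: 14.7
eef_pos: [0.5546, -0.0947, 0.1114]
ee_rot: [0.0, 1.0, -0.0, 0.001]
contact_force: [-0.4, 0.5, -2.9]
finger_gap: 0.0464
gripper_force: 52.3
```

```bash
python3 - <<'E'
from h import *
to(.417,.2785,.11,.157)
E
```

```text
pos [ 0.5546 -0.0947  0.1114] head -0.0 row [-13.77 -37.32   0.08] (head,q6,roll): [(0.157, np.float64(2.0), np.float64(-0.157)), (3.299, np.float64(-1.14), np.float64(-3.299))]
```

Request:
move_arm(
  commands=[
    [[-1.7,-4.6,0,-0.02,0.2],[-3.4,-9.2,0,-0.04,0.2],[-5.1,-13.8,0,-0.06,0.2],[-6.8,-18.4,0,-0.08,0.2],[-8.5,-23,0,-0.1,0.2],[-10.2,-27.6,0,-0.12,0.2],[-11.9,-32.2,0,-0.14,0.2],[-13.7,-37.3,0,-0.157,0.2],[-13.7,-37.3,0,-0.157,0.2],[-13.7,-37.3,0,-0.157,0.2]],
  ],
)

```text
t: 15.7
eef_pos: [0.4156, 0.2793, 0.1087]
ee_rot: [0.001, 0.997, 0.08, -0.001]
contact_force: [0.2, 0.1, -2.2]
finger_gap: 0.0463
gripper_force: 52.6
```

Request:
move_arm(
  commands=[
    [[0,0,0,0,0.2],[0,0,0,0,0.2]],
  ],
)

```text
t: 15.9
eef_pos: [0.4176, 0.2772, 0.1096]
ee_rot: [0.0, 0.997, 0.077, -0.001]
contact_force: [0.2, -0.1, -1.3]
finger_gap: 0.0462
gripper_force: 52.6
```

```bash
python3 - <<'E'
from h import *
to(.417,.2785,.0267,.157)
E
```

```text
pos [0.4176 0.2772 0.1096] head 0.155 row [-0.03 -0.15  8.29] (head,q6,roll): [(0.157, np.float64(2.0), np.float64(-0.002)), (3.299, np.float64(-1.14), np.float64(-3.144))]
```

Request:
move_arm(
  commands=[
    [[0,-0.1,3,0,0.2],[0,-0.1,6,0,0.2],[0,-0.1,7.5,0,0.2],[0,-0.1,8,0,0.2],[0,-0.1,8.2,0,0.2],[0,-0.1,8.2,0,0.2],[0,-0.1,8.2,0,0.2]],
  ],
)

```text
t: 16.6
eef_pos: [0.418, 0.2796, 0.029]
ee_rot: [-0.0, 0.997, 0.078, 0.001]
contact_force: [0.4, 0.1, -2.7]
finger_gap: 0.0461
gripper_force: 52.6
```

Request:
move_arm(
  commands=[
    [[0,0,0,0,0.65],[0,0,0,0,0.7],[0,0,0,0,0.7],[0,0,-1,0,0.7],[0,0,-4,0,0.7],[0,0,-8,0,0.7],[0,0,-12,0,0.7],[0,0,-12,0,0.7],[0,0,-12,0,0.7]],
  ],
)

```text
t: 17.5
eef_pos: [0.4175, 0.2797, 0.1494]
ee_rot: [-0.0, 0.997, 0.078, 0.001]
contact_force: [-0.4, -0.1, -0.3]
finger_gap: 0.0599
gripper_force: 0.0
```

```bash
python3 - <<'E'
from h import *
# angle leg mid-plane x ~ .705, centre y -.0725, leg runs along world y -> close along x -> heading pi/2
to(.705,-.0725,.13,np.pi/2)
E
```

```text
pos [0.4175 0.2797 0.1494] head 0.157 row [22.88 39.29  1.98] (head,q6,roll): [(1.571, np.float64(-0.1), np.float64(-1.414))]
```

Request:
move_arm(
  commands=[
    [[2.2,3.8,-1,-0.14,0.6],[4.5,7.7,-1,-0.28,0.6],[6.8,11.6,-1,-0.42,0.6],[9,15.5,-1,-0.56,0.6],[11.3,19.4,-1,-0.7,0.6],[13.5,23.3,-1,-0.84,0.6],[15.8,27.2,0,-0.98,0.6],[18,31,0,-1.12,0.6],[20.3,35,1,-1.26,0.6],[22.5,38.8,2,-1.4,0.6]],
  ],
)

```text
t: 18.5
eef_pos: [0.7002, -0.0702, 0.126]
ee_rot: [-0.001, 0.71, 0.704, -0.001]
contact_force: [0.1, 0.5, -0.7]
finger_gap: 0.0508
gripper_force: 0.0
```

Request:
move_arm(
  commands=[
    [[0,0,0,0,0.6],[0,0,0,0,0.6],[0,0,0,0,0.6]],
  ],
)

```text
t: 18.8
eef_pos: [0.6992, -0.0675, 0.1273]
ee_rot: [-0.001, 0.712, 0.702, -0.0]
contact_force: [-0.5, 0.1, -0.1]
finger_gap: 0.0511
gripper_force: 0.0
```

```bash
python3 - <<'E'
from h import *
to(.705,-.0725,.018,np.pi/2)
for n in ("side","top"):
  c=r.get_image(n); P=cloud(c); H=P[...,2]; s=P[...,:2]-np.array([.417,.2785])
  m=(np.hypot(s[...,0],s[...,1])<.045)&(H>.047)&(H<.07)
  v,u=np.nonzero(m); X=atheight(c,np.c_[u,v],.054)
  if len(X)>5: print(n,"sleeve",m.sum(),np.percentile(H[m],[10,50,90]).round(4),[np.round(a,1) for a in cv2.minEnclosingCircle(X.astype(np.float32)*1000)])
  s=P[...,:2]-np.array([.705,-.0725]); m=(abs(s[...,0])<.03)&(abs(s[...,1])<.05)&(H>.035)&(H<.056)
  if m.sum()>5: print(n,"leg",m.sum(),np.median(P[m],0).round(4),[np.round(a,1) for a in cv2.minAreaRect(P[m][:,:2].astype(np.float32)*1000)])
  if n=="side": im=cv2.resize(c["img"][110:410,100:400],None,fx=2,fy=2,interpolation=cv2.INTER_CUBIC)
cv2.imwrite("pics/s6.png",im)
E
```

```text
pos [ 0.6992 -0.0675  0.1273] head 1.557 row [-0.5   0.61 10.93] (head,q6,roll): [(1.571, np.float64(-0.1), np.float64(-0.014))]
side sleeve 352 [0.049  0.0533 0.0551] [array([415.1, 281.3]), np.float64(25.0)]
side leg 142 [ 0.704  -0.0687  0.0475] [array([706.2, -72. ]), array([ 9.6, 52.4]), np.float64(0.1)]
```

View pics/s6.png

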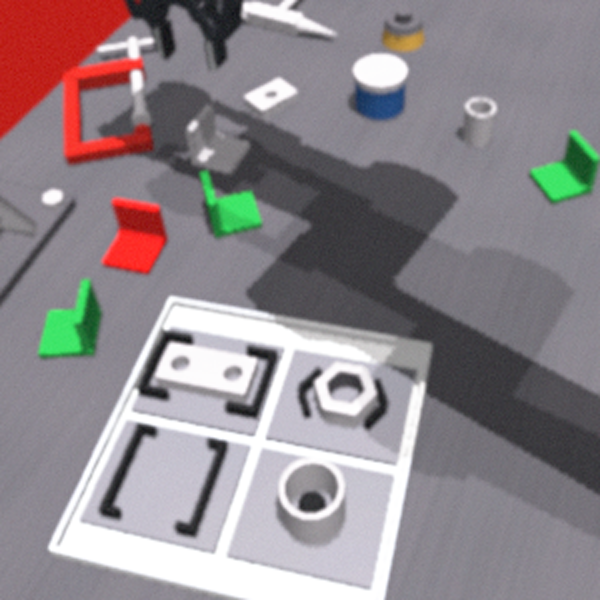

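The sleeve stands over its post (312,500) with its top at 54 mm, so it is seated. The fingers are above the steel angle (215,140), and I descend on its upright leg.

Request:
move_arm(
  commands=[
    [[-0.5,0.6,3,-0.014,0.6],[-0.5,0.6,6,-0.014,0.6],[-0.5,0.6,9,-0.014,0.6],[-0.5,0.6,10.6,-0.014,0.6],[-0.5,0.6,10.6,-0.014,0.6],[-0.5,0.6,10.6,-0.014,0.6]],
  ],
)

```text
t: 19.5
eef_pos: [0.7066, -0.0733, 0.0235]
ee_rot: [0.001, 0.707, 0.707, 0.0]
contact_force: [-0.2, 0.6, -0.1]
finger_gap: 0.0512
gripper_force: 0.0
```

Request:
move_arm(
  commands=[
    [[0,0,0,0,0.4],[0,0,0,0,0.3],[0,0,0,0,0.2],[0,0,0,0,0.1],[0,0,0,0,0],[0,0,0,0,0],[0,0,0,0,0],[0,0,0,0,0]],
  ],
)

```text
t: 20.3
eef_pos: [0.7068, -0.0739, 0.0231]
ee_rot: [0.001, 0.707, 0.707, 0.001]
contact_force: [2.0, -1.2, 5.2]
finger_gap: 0.0074
gripper_force: 50.4
```

Request:
move_arm(
  commands=[
    [[0,0,-1,0,0],[0,0,-5,0,0],[0,0,-9.5,0,0],[0,0,-9.5,0,0],[0,0,-9.5,0,0]],
  ],
)

```text
t: 20.8
eef_pos: [0.7059, -0.0736, 0.118]
ee_rot: [0.0, 0.707, 0.707, 0.0]
contact_force: [0.7, -0.4, -4.1]
finger_gap: 0.0073
gripper_force: 49.4
```

```bash
python3 - <<'E'
from h import *
to(.556,.299,.118,.157+np.pi/2); print(r.observe()["finger_gap"])
E
```

```text
pos [ 0.7059 -0.0736  0.118 ] head 1.571 row [ 3.726e+01 -1.498e+01 -2.000e-02] (head,q6,roll): [(1.728, np.float64(0.34), np.float64(-0.157)), (4.869, np.float64(-2.81), np.float64(-3.299))]
0.007280085853602219
```

Request:
move_arm(
  commands=[
    [[4.6,-1.8,0,-0.02,0],[9.2,-3.7,0,-0.04,0],[13.8,-5.5,0,-0.06,0],[18.4,-7.4,0,-0.08,0],[23,-9.2,0,-0.1,0],[27.6,-11.1,0,-0.12,0],[32.2,-13,0,-0.14,0],[37.2,-15,0,-0.157,0],[37.2,-15,0,-0.157,0],[37.2,-15,0,-0.157,0]],
  ],
)

```text
t: 21.8
eef_pos: [0.5538, 0.2993, 0.1149]
ee_rot: [-0.001, 0.648, 0.761, -0.002]
contact_force: [0.3, -0.7, -2.5]
finger_gap: 0.007
gripper_force: 49.6
```

Request:
move_arm(
  commands=[
    [[0,0,0,0,0],[0,0,0,0,0]],
  ],
)

```text
t: 22.0
eef_pos: [0.5564, 0.2966, 0.1163]
ee_rot: [-0.0, 0.65, 0.76, -0.001]
contact_force: [-0.2, -0.9, -2.0]
finger_gap: 0.0072
gripper_force: 49.6
```

```bash
python3 - <<'E'
from h import *
to(.556,.299,.033,.157+np.pi/2); print(r.observe()["finger_gap"])
c=r.get_image("side"); cv2.imwrite("pics/s7.png",cv2.resize(c["img"][200:410,100:350],None,fx=2.5,fy=2.5,interpolation=cv2.INTER_CUBIC))
E
```

```text
pos [0.5564 0.2966 0.1163] head 1.726 row [0.25 0.01 8.33] (head,q6,roll): [(1.728, np.float64(0.34), np.float64(-0.002)), (4.869, np.float64(-2.81), np.float64(-3.144))]
0.007150328357097094
```

View pics/s7.png

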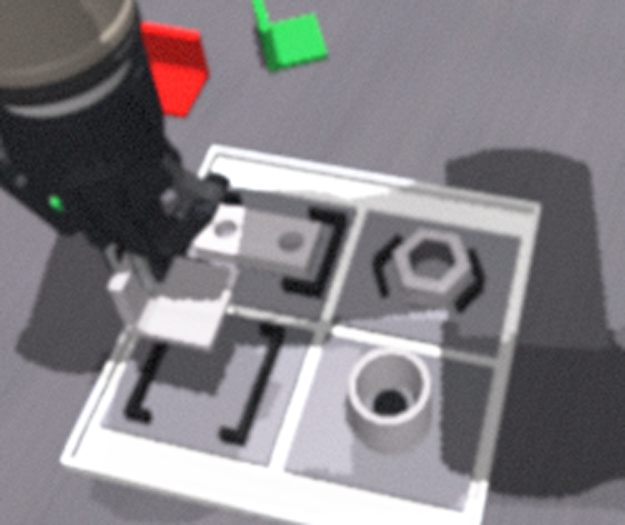

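The angle is held level at (175,300), with its leg on the tray's +x side above its nest. I lower and release it, opening only a little.

Request:
move_arm(
  commands=[
    [[0.2,0,3,0,0],[0.2,0,6,0,0],[0.2,0,7.5,0,0],[0.2,0,8,0,0],[0.2,0,8.3,0,0],[0.2,0,8.3,0,0],[0.2,0,8.3,0,0]],
  ],
)

```text
t: 22.75
eef_pos: [0.5565, 0.3006, 0.0354]
ee_rot: [0.001, 0.65, 0.76, 0.001]
contact_force: [-0.2, 0.1, -2.8]
finger_gap: 0.0071
gripper_force: 49.6
```

Request:
move_arm(
  commands=[
    [[0,0,0,0,0.15],[0,0,0,0,0.25],[0,0,0,0,0.3],[0,0,0,0,0.3],[0,0,-2,0,0.3],[0,0,-6,0,0.3],[0,0,-10,0,0.3],[0,0,-14,0,0.3],[0,0,-15,0,0.3]],
  ],
)

```text
t: 23.65
eef_pos: [0.5577, 0.3012, 0.1897]
ee_rot: [0.002, 0.649, 0.76, 0.004]
contact_force: [-0.8, 0.1, -0.3]
finger_gap: 0.0256
gripper_force: 0.0
```

Request:
move_arm(
  commands=[
    [[-4.5,0,-1,0,0.3],[-9,0,-1,0,0.3],[-13.5,0,-1,0,0.3],[-18,0,-1,0,0.3],[-22,0,-1,0,0.3],[-26,0,-1,0,0.3],[-30,0,-1,0,0.3],[-30,0,-1,0,0.3],[-30,0,-1,0,0.3]],
  ],
)

```text
t: 24.55
eef_pos: [0.6023, 0.0033, 0.1934]
ee_rot: [-0.001, 0.65, 0.76, -0.0]
contact_force: [0.7, -0.4, 0.2]
finger_gap: 0.0255
gripper_force: 0.0
```

```bash
python3 - <<'E'
from h import *
ims=[]
N=dict(tab=(.552,.1985),angle=(.5352,.297),sleeve=(.417,.2785),nut=(.4326,.1795))
Z=dict(tab=.024,angle=.017,sleeve=.054,nut=.033)
for n in ("top","side"):
  c=r.get_image(n); P=cloud(c); H=P[...,2]
  for k,s in N.items():
    d=P[...,:2]-np.array(s); z=Z[k]
    m=(np.hypot(d[...,0],d[...,1])<.05)&(abs(H-z)<.005)&(c["img"].max(2)>120)
    v,u=np.nonzero(m); X=atheight(c,np.c_[u,v],z)
    if len(X)>5: print(n,k,m.sum(),np.percentile(H[m],[10,50,90]).round(4),[np.round(a,1) for a in cv2.minAreaRect(X.astype(np.float32)*1000)])
  m=(np.hypot(*(P[...,:2]-np.array(N["angle"])).transpose(2,0,1))<.06)&(H>.045)&(H<.07)
  print(n,"leg",m.sum(),np.percentile(H[m],[10,50,90]).round(4) if m.sum() else 0,[np.round(a,1) for a in cv2.minAreaRect(P[m][:,:2].astype(np.float32)*1000)] if m.sum()>5 else 0)
  v0,u0=(120,100) if n=="top" else (200,100)
  ims.append(cv2.resize(c["img"][v0:v0+200,u0:u0+ (240 if n=="top" else 280)],None,fx=1.5,fy=1.5,interpolation=cv2.INTER_CUBIC))
cv2.imwrite("pics/f8.png",np.hstack(ims)); print(r.observe()["eef_pos"])
E
```

```text
top tab 428 [0.0207 0.0231 0.0258] [array([546.1, 202.9]), array([89.6, 48.7]), np.float64(9.0)]
top angle 445 [0.0136 0.0167 0.02  ] [array([534.1, 293.6]), array([87.2, 88.4]), np.float64(3.0)]
top sleeve 120 [0.0504 0.0531 0.0553] [array([416.7, 277.5]), array([45.9, 45.4]), np.float64(1.3)]
top nut 93 [0.0298 0.0322 0.0355] [array([434.8, 191.9]), array([19. , 45.5]), np.float64(77.5)]
top leg 103 [0.0502 0.0577 0.0603] [array([555.9, 300. ]), array([ 8.9, 49.4]), np.float64(7.8)]
side tab 838 [0.0219 0.0243 0.0257] [array([547.2, 199.1]), array([90.1, 62.5]), np.float64(8.8)]
side angle 911 [0.0156 0.0175 0.0197] [array([539.4, 297.9]), array([84.1, 87.4]), np.float64(1.6)]
side sleeve 316 [0.0506 0.0535 0.055 ] [array([415.3, 280.6]), array([45.5, 47.9]), np.float64(22.2)]
side nut 407 [0.0312 0.0331 0.0347] [array([429.8, 180.7]), array([53.2, 47. ]), np.float64(69.9)]
side leg 278 [0.0477 0.058  0.0599] [array([555. , 302.6]), array([ 8.9, 49.8]), np.float64(8.2)]
[0.6022408  0.00494528 0.19371916]
```

View pics/f8.png

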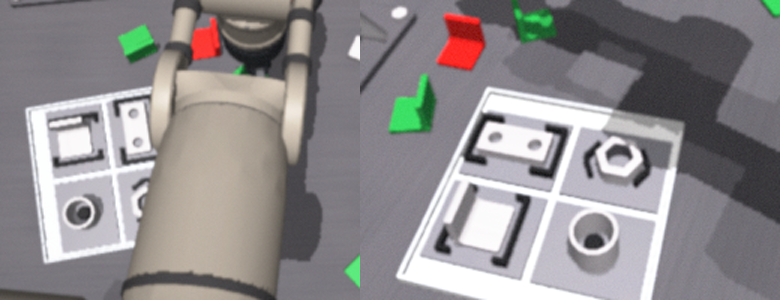

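All four parts sit in their nests. In the right half, the tab is at (515,145), the nut at (617,160), the angle at (485,222) and the sleeve at (593,240). Their top heights match and the centres are within about 3 mm. I hand the job in.

```bash
python3 -c "
from bench import r
print(r.sign_off())"
```

```text
the job is handed in; nothing more can be done
None
```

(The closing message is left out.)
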